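# Clean out and load the notching vise

## Task

Get the notching vise ready for the next batch of test bars. Roll its recessed thumbwheel with a fingertip until the jaw is fully open, sweep the off-cuts along the bed into the chip tray at its left end with the scraper block (do not handle them with the fingers) and stand the scraper back upright on the worktop, clear of the vise. Then lay every bar that is there flat on the bed, side by side between the jaws, lined up with the jaws and sticking out evenly at both ends, and roll the thumbwheel the other way until the jaw grips the whole pack firmly. Move the jaw by its thumbwheel only, and leave the jar, the caliper and the stopwatch where they are.

Things in the scene. Friction and masses are not known exactly. Their poses are not given: they have to be found in the camera images.
- bed_centre (a point): centre of the vise's channel, on the steel bed's top face 30 mm above the worktop; the vise is fixed. Axes: x from the moving towards the fixed jaw, away from the robot (within 0.2 rad of world x), y along the channel to the left, towards the tray, z up. The bed spans x -101 to +49 mm, y -66 to +60 mm. Bars belong at y = 0, length along y. At the start off-cuts lie at x +10 to +20 mm, y -40 to +55 mm
- fixed_face (a point): middle of the fixed jaw's clamping face, 6 mm above the bed at x = +32 mm from bed_centre; axes as bed_centre. Both jaws are steel, 12 mm high and 40 mm long (y = -20 to +20 mm); the fixed one is 16 mm thick behind its face
- wheel_top (a point): top of the thumbwheel's rim, 50 mm above the worktop, at (-76, 0, +20) mm from bed_centre, same axes. Knurled steel, 44 mm across, 14 mm wide, level axle along y. Its upper 7 mm show through a slot in the flat cover (48 x 60 mm). Press down on it with closed fingertips and draw along x: each stroke rolls it by stroke / 22 mm. It takes about 3 N at the rim; press with 10 to 20 N
- wheel (a joint): turn of the thumbwheel in rad, 0 to 8.4; it grows when the top of the rim is drawn towards -x (to the robot), which opens the jaw; drawn towards +x it closes the jaw. It stays where it is left and holds the jaw's grip. When the jaw meets its stop or the pack, the wheel stops dead and the drawing force rises: stop drawing then
- jaw (a joint): opening of the moving jaw in m, 0 to 0.042 (fully open, at its stop); the gap between the jaws is 26 mm + this value (68 mm fully open); geared to the wheel, 5 mm per rad
- jaw_face (a point): middle of the moving jaw's clamping face, 6 mm above the bed at y = 0 (the jaw is steel, 14 x 40 x 12 mm, all behind its face); axes as bed_centre; it moves to -x as it opens, so it is at x = +6 mm minus the jaw joint from bed_centre. Do not push the jaw with the robot
- chip_tray: aluminium chip tray fixed at the left end of the bed, 96 mm (x) by 70 mm (y) outside, 24 mm high, wall and floor 3 mm; origin at the centre of its underside, on the worktop, at y = +96 mm from bed_centre; axes as bed_centre. Things pushed over the bed's left edge (y = +60 mm) fall into it
- scraper_grip (a point): grip of the loose wooden scraper block (90 g): a foot 48 mm (x) by 40 mm (y), 15 mm high, under an upright fin 12 mm thick in y (top bead 14 mm), 40 mm long in x, reaching 43 mm above the underside. This point is in the fin, 37 mm above the underside; z up. Its broad y faces push; the foot passes the fully open jaws with 10 mm either side
- bar0_c (a point): loose moulded plastic bar, off-white, plain square section, 60 mm long (its y), 16 x 16 mm, 30 g; this point is its centre, 8 mm above its underside; z up. It may be absent. It can be picked from above across its 60 mm length, by its two end faces, which leaves its sides clear for its neighbours
- bar1_c (a point): loose moulded plastic bar, off-white, plain square section, 60 mm long (its y), 16 x 16 mm, 30 g; this point is its centre, 8 mm above its underside; z up. It may be absent. It can be picked from above across its 60 mm length, by its two end faces, which leaves its sides clear for its neighbours
- bar2_c (a point): loose moulded plastic bar, off-white, plain square section, 60 mm long (its y), 16 x 16 mm, 30 g; this point is its centre, 8 mm above its underside; z up. It may be absent. It can be picked from above across its 60 mm length, by its two end faces, which leaves its sides clear for its neighbours
- offcut0_c (a point): loose sawn-off end of a bar, off-white, 22 mm long (its y), 16 x 16 mm, with a step at one end, 12 g; this point is 8 mm above its underside, at its middle. It may be absent
- offcut1_c (a point): loose sawn-off end of a bar, off-white, 22 mm long (its y), 16 x 16 mm, with a step at one end, 12 g; this point is 8 mm above its underside, at its middle. It may be absent
- offcut2_c (a point): loose sawn-off end of a bar, off-white, 22 mm long (its y), 16 x 16 mm, with a step at one end, 12 g; this point is 8 mm above its underside, at its middle. It may be absent
- jar: bystander: plastic jar with a screw lid, 68 mm across, 100 mm high; origin at the centre of its underside
- stopwatch: bystander: stopwatch, 70 x 58 x 18 mm, lying; origin at the centre of its underside
- caliper: bystander: vernier caliper, 212 mm long, 70 mm broad, 11 mm high, lying; origin at the centre of its underside
Not all that is in view belongs to the job. Leave any turquoise look-alike of the chip_tray alone.

How it is judged (in metres and radians):
On the way, in this order (a step that is already met when the one before it is completed fails the run):
1. the jaw is rolled fully open (at least 40 of its 42 mm) (value of joint jaw above 0.04 m), for 0.2 s.
2. all off-cuts lie in the chip tray (x of offcut0_c in the frame of chip_tray between -0.049 and 0.049 m and y of offcut0_c in the frame of chip_tray between -0.036 and 0.036 m and z of each of offcut0_c, offcut1_c, offcut2_c in the frame of chip_tray below 0.032 m and x of offcut1_c in the frame of chip_tray between -0.049 and 0.049 m and y of offcut1_c in the frame of chip_tray between -0.036 and 0.036 m and x of offcut2_c in the frame of chip_tray between -0.049 and 0.049 m and y of offcut2_c in the frame of chip_tray between -0.036 and 0.036 m), for 0.2 s.
3. all bars lie on the bed between the jaws (y of bar0_c in the frame of bed_centre between -0.012 and 0.012 m and x of bar0_c in the frame of bed_centre between -0.038 and 0.034 m and z of bar0_c in the frame of bed_centre between 0.004 and 0.012 m and angle between the y axis of each of bar0_c, bar1_c, bar2_c and the y axis of bed_centre, either way round below 0.1 rad and y of bar1_c in the frame of bed_centre between -0.012 and 0.012 m and x of bar1_c in the frame of bed_centre between -0.038 and 0.034 m and z of bar1_c in the frame of bed_centre between 0.004 and 0.012 m and y of bar2_c in the frame of bed_centre between -0.012 and 0.012 m and x of bar2_c in the frame of bed_centre between -0.038 and 0.034 m and z of bar2_c in the frame of bed_centre between 0.004 and 0.012 m), for 0.2 s.
At the end, for the whole second after the job is handed in: off-cuts in the chip tray; each bar flat on the bed between the jaws, centred on them within 12 mm and within 0.1 rad of them; the jaw presses the pack with over 3 N; the scraper stands upright on the worktop, over 90 mm from the tray's centre (all of step 2 and all of step 3 and contact force between jaw and anything else above 3 N and height (world z) of scraper_grip below 0.045 m and angle between scraper_grip's own z axis and vertical below 0.15 rad and horizontal distance between scraper_grip and chip_tray above 0.09 m); the robot touches nothing.
It fails at once if the robot pushes the moving jaw with more than 10 N (contact force between any of the fingers, the arm and jaw above 10 N).
It fails at once if the fingers handle an off-cut (more than 2 N) (contact force between the fingers and offcut0 above 2 N or contact force between the fingers and offcut1 above 2 N or contact force between the fingers and offcut2 above 2 N).
It fails at once if a bystander is moved more than 30 mm (distance of any of jar, stopwatch, caliper from where it was at the start of the episode above 0.03 m).
Of offcut0, offcut1, offcut2 only 2 to 3 are there at a start; the rules pass over those that are not, and their reading is None.
Of bar0, bar1, bar2 only 2 to 3 are there at a start; the rules pass over those that are not, and their reading is None.
At some moment in a run one of scraper may be knocked a few centimetres aside while the robot is not near it.
Once in a run the grip may slacken for a moment while it holds something.
It also fails if it takes over 210 s, if anything falls off the work surface, if the arm or the gripper's body presses on something with over 40 N, if the wrist force passes 120 N, or if a joint passes its speed limit or range.

## Robot

A 6-joint arm with a two-finger parallel gripper is mounted at the origin on a cart in front of the work surface, level with it; the furniture and walls round the work are solid. World frame = base frame: x ahead of the robot, y to its left, z up, the work surface at z = 0. Lengths are in mm, angles in rad, forces in N, time in s.
With the tool pointing down it reaches from about 425 to 950 mm from the base axis. Payload 14.7 kg.
Tool frame: the origin (TCP) lies on the centre line of the jaws, within the pads' length; the fingertips stand 17 mm ahead of it and the grasp point (between the pads) lies 2 mm behind it; z points along the fingers, y is the line along which they close (so a half turn about z gives the same grasp; the last joint's range is limited). The gripper opens to 85 mm and grips with 20 to 120 N. Pads are 22 mm wide; open, the fingers measure 114 mm over their backs; the gripper's body (76 mm by 85 mm) begins 54 mm behind the grasp point. The pads swing forward as they close: fully open they stand 13 mm farther back than shut.
Start: joints at [-1.228, 0.48, 1.596, -0, 1.065, -0.047], TCP at [247.017, -601.228, 248.297] pointing down, gripper open.
Joint ranges: [-2.75, 2.75], [-0.82, 2.05], [0.23, 2.67], [-1.56, 4.7], [0.09, 2.69], [-2.92, 2.92]. Speed limits (rad/s): [1.89, 1.89, 2.39, 3.01, 3.01, 3.01].

## Interface

Orientations are given as [roll, pitch, yaw] about the fixed x, y, z axes, in that order (R = Rz(yaw) Ry(pitch) Rx(roll)).
In Python, from cell import ctrl gives the robot as it stands.
- The arm moves only by the tool send_rows, never from a script. Its argument "moves" is a list of rows, each a list of 7 numbers: the shift along the tool's x, y, z as a fraction of full scale, then the turn, a rotation vector about the tool's x, y, z as a fraction of full scale, then the finger opening in mm, from 0 to 85.4. In form: [[dx, dy, dz, wx, wy, wz, gripper], ...]. A call has 1 to 8 rows; each row shifts and turns the commanded pose from where the row before left it, along the tool's axes as they then stand; what a row does not reach is not made up. Full scale, the value 1, is 50 mm for a shift and 0.08 rad for a turn. A row lasts 1/8 s, in which the tool goes at most 62.5 mm and 10.7 degrees, less where a joint would pass 70% of its speed; a pose out of reach is approached as far as the arm can. A call with a number of a shift or a turn outside -1 to 1 is refused whole. A call with a gripper value outside its range is refused whole. The fingers move at their own pace and stop on an object; "squeeze" is the grip in N (left out, the last holds). Time passes only in rows, so rows that do not move let the fingers close. It gives the time, the measured TCP pose, the force, the opening and the grip force at its end, in the units of the state.
- ctrl.observe(): the state, without advancing time (a new reading comes with each control period).
- ctrl.grab_frame(name): name is "scene" or "top" or "wrist"; returns the picture (400x640x3 uint8, blue, green, red); there is no depth.
- ctrl.calibration(name): a dict with "intrinsics" (3x3 intrinsics, pixels), "cam_to_world" (4x4, takes a point from camera to world coordinates); the wrist camera has in their place "tool_from_camera" (4x4, takes a point from camera to tool coordinates, whose origin is the TCP and whose axes are the flange's). Camera axes: x right, y down, z forward; pixel columns grow to the right and rows downward; lengths in mm; the calibration is good to about 2 mm. A picture is of the moment at which its call begins: read the wrist's pose just before it. calibration takes no time and is no camera call.
- ctrl.finish_job(): hands the job in; it is judged then, once.
The state is a dict: "t": time; "joints": joint angles; "joint_vel": joint speeds; "joint_efforts": joint torques, N m; "position": TCP position; "ee_rot": TCP orientation; "wrist_force": force on the tool from outside, world axes, zero at the start; "ft_torque": the same for the moment, N m; "width": opening from 0.0 (shut) to 1.0 (fully open); "grasp_force": force on a finger pad.
Only numpy, scipy, OpenCV 4.12 (cv2) and the standard library are available. Lean on these libraries where they do the work, as an engineer would, in place of code of your own. Each camera call takes 0.05 s, during which the arm holds its last target. There are 200 camera calls.

## Working session

There is one attempt and no reset: what is moved stays moved. The work goes in short steps, Python scripts to look and compute and a tool call to move; the robot and the scene stay as the last step left them, time stands still between calls to the robot, and variables do not carry over. Pictures are saved under pics/ and viewed, at most 14 in all, crops included, and the job is handed in when it is done.

Besides the shell and the picture viewer there is one more tool, called after "Request:" by a JSON object that holds its "op" and its "data". send_rows: Moves the arm, as the interface text tells. Shift numbers are shares of 50 mm and turn numbers shares of 0.08 rad, none past 1 either way. Its arguments: {"type":"object","properties":{"moves":{"type":"array"},"squeeze":{"type":"number"}},"required":["moves"]}

```bash
mkdir -p pics; ls
python3 - <<'E'
from cell import ctrl
import cv2,numpy as np
np.set_printoptions(precision=4,suppress=True)
print(ctrl.observe())
for n in("scene","top"):
    cv2.imwrite(f"pics/{n}0.png",ctrl.grab_frame(n)); c=ctrl.calibration(n); print(n,c["intrinsics"],c["cam_to_world"])
print(ctrl.calibration("wrist"))
E
```

```text
pics
{'t': 0.0, 'joints': array([-1.2276,  0.4808,  1.5969,  0.    ,  1.0651, -0.0466]), 'joint_vel': array([ 0.0026,  0.0006, -0.0007, -0.0005,  0.0003, -0.0005]), 'joint_efforts': array([  0.0078, -95.0626, -43.0175,   0.0005,   0.0122,   0.    ]), 'position': array([ 246.9012, -600.8681,  247.7   ]), 'ee_rot': array([-3.1404, -0.0001,  0.3898]), 'wrist_force': array([0.0984, 0.3811, 0.3536]), 'ft_torque': array([0.006 , 0.0177, 0.0226]), 'grasp_force': 0.0, 'width': 1.0001775558463246}
scene [[443.3379   0.     313.6228]
 [  0.     443.3379 198.7981]
 [  0.       0.       1.    ]] [[    0.8097    -0.2412     0.535   -424.4364]
 [   -0.5867    -0.3177     0.7449 -1327.4216]
 [   -0.0097    -0.917     -0.3988   737.1838]
 [    0.         0.         0.         1.    ]]
top [[441.0477   0.     315.9782]
 [  0.     441.0477 199.2186]
 [  0.       0.       1.    ]] [[  -0.0073   -0.998     0.0623  359.0907]
 [  -0.9999    0.0068   -0.0082  -77.804 ]
 [   0.0077   -0.0623   -0.998  1934.2528]
 [   0.        0.        0.        1.    ]]
{'intrinsics': array([[305.5179,   0.    , 319.5655],
       [  0.    , 305.5179, 200.3452],
       [  0.    ,   0.    ,   1.    ]]), 'tool_from_camera': array([[  -0.0006,   -0.9543,   -0.299 ,   76.3645],
       [   1.    ,   -0.0008,    0.0005,    0.9954],
       [  -0.0007,   -0.299 ,    0.9543, -125.8745],
       [   0.    ,    0.    ,    0.    ,    1.    ]])}
```

View pics/top0.png

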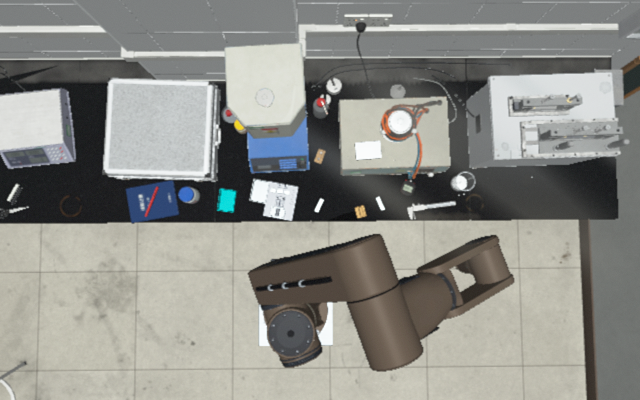

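View pics/scene0.png

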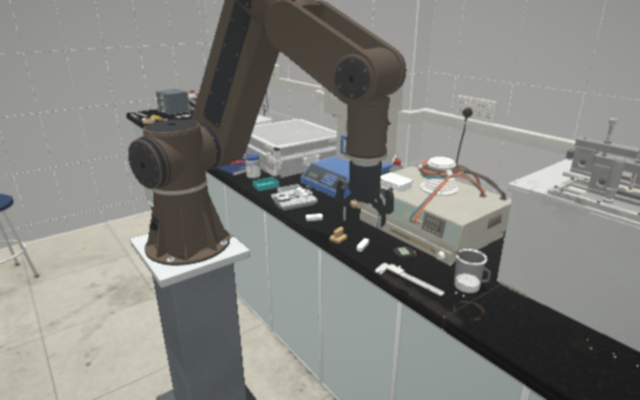

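The top view shows the vise at about (275,198) with its tray at (263,188). Bars are at (319,205) and (380,203), the scraper at (361,211), and the turquoise decoy at (227,200). The stopwatch is at (408,185), the caliper at (432,208) and the jar at (189,195).

```bash
cat > h.py <<'E'
from cell import ctrl
import cv2,numpy as np
from scipy.spatial.transform import Rotation as R
np.set_printoptions(precision=3,suppress=True)
def tool():
    s=ctrl.observe(); T=np.eye(4); T[:3,:3]=R.from_euler('xyz',s["ee_rot"]).as_matrix(); T[:3,3]=s["position"]; return T,s
def cam(n):
    c=ctrl.calibration(n)
    if n=="wrist": return c["intrinsics"],tool()[0]@c["tool_from_camera"]
    return c["intrinsics"],c["cam_to_world"]
def ray(K,C,uv,z):
    p=np.c_[np.atleast_2d(uv).astype(float),np.ones(len(np.atleast_2d(uv)))]
    d=p@np.linalg.inv(K).T@C[:3,:3].T
    return C[:3,3]+d*((z-C[2,3])/d[:,2])[:,None]
def proj(K,C,P):
    q=(np.atleast_2d(P)-C[:3,3])@C[:3,:3]; q=q@K.T; return q[:,:2]/q[:,2:]
def rows(p,yaw,grip=None):
    "remaining shift/turn from the measured pose to p with the tool down at yaw, in row fractions"
    T,s=tool(); d=T[:3,:3].T@(np.array(p)-T[:3,3]); 
    w=(R.from_matrix(T[:3,:3]).inv()*R.from_euler('xyz',[np.pi,0,yaw])).as_rotvec()
    print("shift",d/50,"turn",w/.08)
def snap(n,name,crop=None,k=1):
    K,C=cam(n); im=ctrl.grab_frame(n); cv2.imwrite(f"pics/{name}_raw.png",im); np.savez(f"pics/{name}.npz",K=K,C=C)
    o=im if crop is None else im[crop[1]:crop[3],crop[0]:crop[2]]
    cv2.imwrite(f"pics/{name}.png",cv2.resize(o,None,fx=k,fy=k,interpolation=cv2.INTER_CUBIC)); return im,K,C
E
python3 - <<'E'
from h import *
im=cv2.imread("pics/top0.png");K,C=cam("top")
cv2.imwrite("pics/topc.png",cv2.resize(im[150:225,180:460],(800,214),interpolation=cv2.INTER_CUBIC))
for n,uv,z in [("vise",(275,198),40),("bar",(319,205),16),("bar",(380,203),16),("scr",(361,211),30),("tan",(319,156),20),("sw",(408,185),15),("tq",(227,200),20)]: print(n,ray(K,C,uv,z))
E
```

```text
vise [[483.722  82.886  40.   ]]
bar [[ 453.444 -106.495   16.   ]]
bar [[ 460.322 -372.568   16.   ]]
scr [[ 425.529 -287.632   30.   ]]
tan [[ 667.898 -108.104   20.   ]]
sw [[ 538.398 -496.684   15.   ]]
tq [[477.761 292.842  20.   ]]
```

View pics/topc.png

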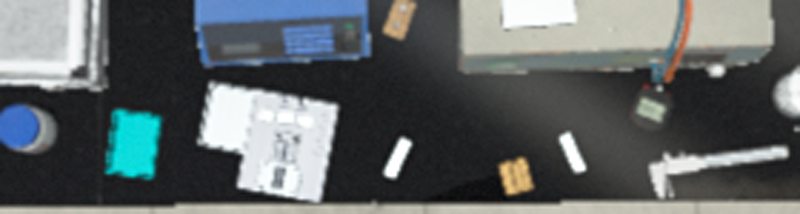

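Request:
{"op": "send_rows", "data": {"moves": [[0.8,-1,0,0,0,0.975,85],[0.8,-1,0,0,0,0.975,85],[0.8,-1,0,0,0,0.975,85],[0.8,-1,0,0,0,0.975,85],[0.8,-1,0,0,0,0.975,85],[0.4,-1,0,0,0,0,85],[0,0,0,0,0,0,0],[0,0,0,0,0,0,0]]}}

```text
t: 1.1
position: [399.7, -270.3, 248.3]
ee_rot: [3.141, 0.0, 0.001]
wrist_force: [-0.9, -0.6, 0.2]
width: 0.596
grasp_force: 0.0
```

Run:
```python
from h import *
snap("wrist","w1"); print(tool()[1]["position"],tool()[1]["ee_rot"])
```

```text
[ 399.475 -270.885  248.249] [ 3.141  0.    -0.   ]
```

Request:
{"op": "send_rows", "data": {"moves": [[0.1,-1,0,0,0,0,0],[0.1,-1,0,0,0,0,0],[0.1,-1,0,0,0,0,0],[0,-1,0,0,0,0,0],[0,-1,0,0,0,0,0],[0,-1,0,0,0,0,0],[0,-0.9,0,0,0,0,0],[0,0,0,0,0,0,0]]}}

```text
t: 2.15
position: [415.0, 76.0, 248.3]
ee_rot: [-3.141, -0.0, 0.002]
wrist_force: [-1.0, -0.7, -0.2]
width: -0.0
grasp_force: 0.0
```

Run:
```python
from h import *
snap("wrist","w2"); print(tool()[1]["position"],tool()[1]["ee_rot"])
```

```text
[414.943  74.783 248.226] [3.141 0.    0.001]
```

View pics/w1.png

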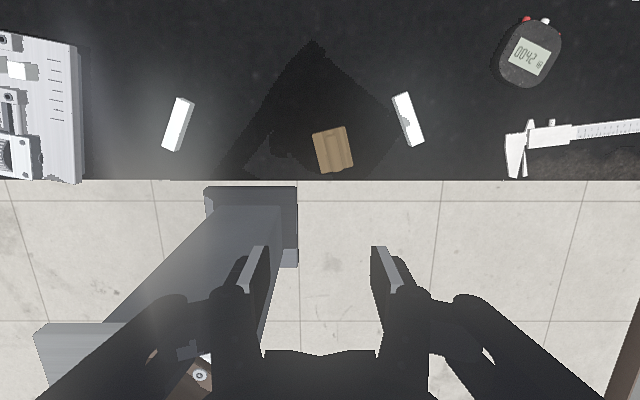

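View pics/w2.png

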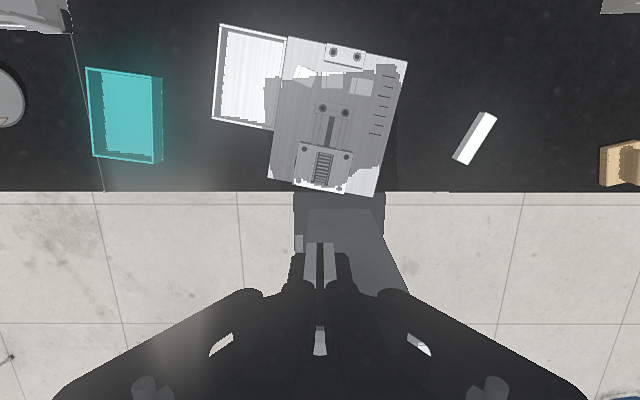

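In w1, the bars are at (178,125) and (408,119) and the scraper at (333,149). In w2, the vise plate has corners near (288,37), (407,61), (373,196) and (267,178), the wheel slot is at (322,168), and three off-cuts lie between the jaws.

Run:
```python
from h import *
im=cv2.imread("pics/w2_raw.png")
cv2.imwrite("pics/w2c.png",cv2.resize(im[18:203,205:415],None,fx=3.2,fy=3.2,interpolation=cv2.INTER_CUBIC))
d=np.load("pics/w2.npz");K,C=d["K"],d["C"]
print("plate",ray(K,C,[(288,37),(407,61),(373,196),(267,178)],30)); print("wheel",ray(K,C,(322,168),50))
```

```text
plate [[557.073 106.966  30.   ]
 [534.948 -15.301  30.   ]
 [389.442  12.096  30.   ]
 [411.015 135.558  30.   ]]
wheel [[426.772  72.321  50.   ]]
```

View pics/w2c.png

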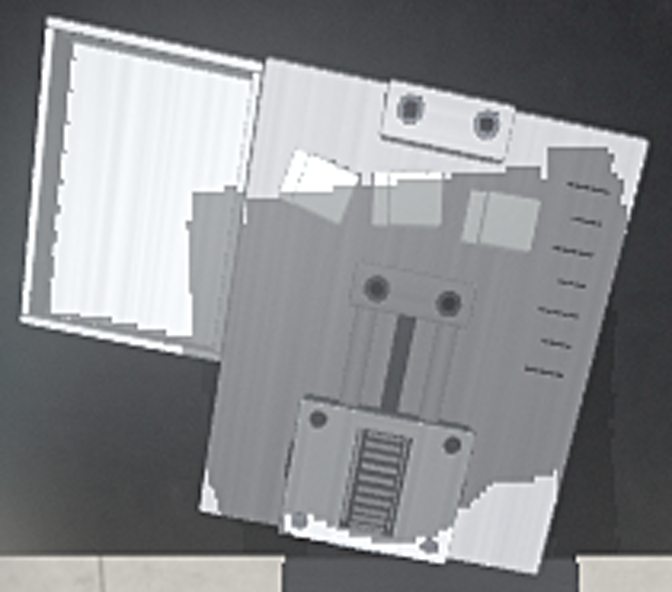

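Request:
{"op": "send_rows", "data": {"moves": [[0.14,0.03,0.9,0,0,0.763,0],[0.14,0.03,0.9,0,0,0.763,0],[0.14,0.04,0.9,0,0,0.763,0],[0,0,0.6,0,0,0,0],[0,0,0,0,0,0,0],[0,0,0,0,0,0,0]]}}

```text
t: 2.95
position: [435.8, 67.5, 84.1]
ee_rot: [-3.142, -0.001, -0.185]
wrist_force: [0.9, -0.6, 0.2]
width: 0.001
grasp_force: 0.0
```

```bash
cat >> h.py <<'E'
th=-0.183; B=np.array([499.2,58.0,30.]); V=np.array([[np.cos(th),-np.sin(th),0],[np.sin(th),np.cos(th),0],[0,0,1]])
def tov(p): return (np.atleast_2d(p)-B)@V
def tow(p): return np.array(p)@V.T+B
E
python3 - <<'E'
from h import *
T,s=tool(); print(s["position"],s["ee_rot"],s["wrist_force"]); rows(tow([-64,0,50.]),th)
d=np.load("pics/w2.npz");K,C=d["K"],d["C"]
f=lambda u,v:(205+u/3.2,18+v/3.2)
print("jaw corners",tov(ray(K,C,[f(357,263),f(475,286),f(350,305),f(467,327)],42)))
print("fixed",tov(ray(K,C,[f(392,80),f(516,106),f(380,136),f(503,160)],42)))
print("tray",tov(ray(K,C,[f(50,18),f(262,62),f(22,320)],24)))
print("offc",tov(ray(K,C,[f(320,185),f(408,200),f(502,220)],46)))
print("proj wheel",(proj(K,C,tow([-76,0,20.]))-[205,18])*3.2)
E
```

```text
[435.822  67.549  84.095] [-3.142 -0.001 -0.185] [ 0.869 -0.604  0.156]
shift [ 0.001 -0.043  0.082] turn [-0.001 -0.007 -0.02 ]
jaw corners [[ -6.588  19.226  12.   ]
 [ -6.56  -19.763  12.   ]
 [-19.839  19.126  12.   ]
 [-19.651 -19.956  12.   ]]
fixed [[ 47.824  18.275  12.   ]
 [ 47.72  -20.755  12.   ]
 [ 31.691  18.95   12.   ]
 [ 31.973 -20.252  12.   ]]
tray [[ 48.549 128.63   -6.   ]
 [ 48.462  60.516  -6.   ]
 [-46.013 130.004  -6.   ]]
offc [[ 13.997  34.69   16.   ]
 [ 14.736   6.851  16.   ]
 [ 14.387 -23.416  16.   ]]
proj wheel [[375.834 486.74 ]]
```

Request:
{"op": "send_rows", "data": {"moves": [[0,-0.04,0.3,0,0,0,0],[0,0,0.03,0,0,0,0],[0,0,0.02,0,0,0,0],[0,0,0.02,0,0,0,0]]}}

```text
t: 3.45
position: [436.4, 70.3, 65.8]
ee_rot: [-3.141, -0.002, -0.183]
wrist_force: [0.8, -2.8, 19.9]
width: 0.002
grasp_force: 9.9
```

Request:
{"op": "send_rows", "data": {"moves": [[-0.12,0,0,0,0,0,0],[-0.12,0,0,0,0,0,0],[-0.12,0,0,0,0,0,0],[-0.12,0,0,0,0,0,0]]}}

```text
t: 3.95
position: [414.0, 74.7, 66.3]
ee_rot: [-3.14, -0.004, -0.183]
wrist_force: [1.3, -4.2, 13.8]
width: -0.001
grasp_force: 6.9
```

Request:
{"op": "send_rows", "data": {"moves": [[0,0,-0.1,0,0,0,0],[0.48,0,0,0,0,0,0],[0,0,0.1,0,0,0,0],[-0.12,0,0,0,0,0,0],[-0.12,0,0,0,0,0,0],[-0.12,0,0,0,0,0,0],[-0.12,0,0,0,0,0,0],[0,0,0,0,0,0,0]]}}

```text
t: 4.95
position: [412.1, 75.1, 65.6]
ee_rot: [-3.141, -0.002, -0.183]
wrist_force: [-2.2, 6.3, 22.2]
width: -0.003
grasp_force: 11.5
```

Run:
```python
from h import *
im,K,C=snap("wrist","w3"); print(proj(K,C,tow([[-6.5,0,12.],[-17,0,12]])))
cv2.imwrite("pics/w3.png",im)
```

```text
[[319.68   92.59 ]
 [319.698 116.146]]
```

View pics/w3.png

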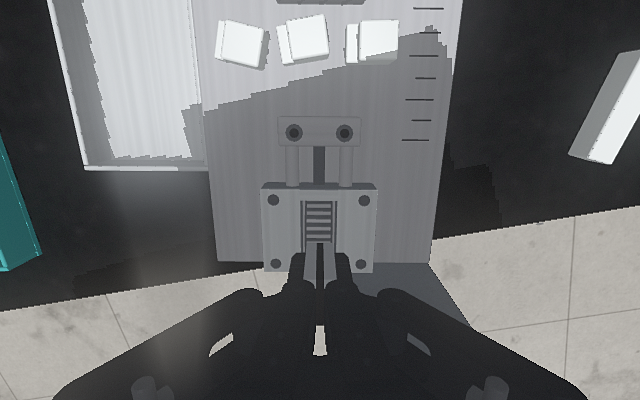

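The jaw's front edge is at row 116, so the face is at x = -17: two strokes moved it 10.5 mm. The off-cuts are still lying free at (242,43), (303,40) and (371,43).

Request:
{"op": "send_rows", "data": {"moves": [[0,0,-0.1,0,0,0,0],[0.48,0,0,0,0,0,0],[0,0,0.1,0,0,0,0],[-0.12,0,0,0,0,0,0],[-0.12,0,0,0,0,0,0],[-0.12,0,0,0,0,0,0],[-0.12,0,0,0,0,0,0],[0,0,0,0,0,0,0]]}}

```text
t: 6.0
position: [411.5, 75.1, 65.4]
ee_rot: [-3.141, -0.001, -0.183]
wrist_force: [-2.7, 7.7, 24.5]
width: 0.004
grasp_force: 12.1
```

Request:
{"op": "send_rows", "data": {"moves": [[0,0,-0.1,0,0,0,0],[0.48,0,0,0,0,0,0],[0,0,0.1,0,0,0,0],[-0.12,0,0,0,0,0,0],[-0.12,0,0,0,0,0,0],[-0.12,0,0,0,0,0,0],[-0.12,0,0,0,0,0,0],[0,0,0,0,0,0,0]]}}

```text
t: 7.0
position: [411.2, 75.1, 65.3]
ee_rot: [-3.141, -0.0, -0.183]
wrist_force: [-2.7, 8.1, 23.9]
width: -0.002
grasp_force: 12.4
```

Request:
{"op": "send_rows", "data": {"moves": [[0,0,-0.1,0,0,0,0],[0.48,0,0,0,0,0,0],[0,0,0.1,0,0,0,0],[-0.12,0,0,0,0,0,0],[-0.12,0,0,0,0,0,0],[-0.12,0,0,0,0,0,0],[-0.12,0,0,0,0,0,0],[0,0,0,0,0,0,0]]}}

```text
t: 8.0
position: [411.7, 75.0, 65.4]
ee_rot: [-3.141, -0.002, -0.183]
wrist_force: [-0.3, 2.4, 27.8]
width: 0.001
grasp_force: 13.7
```

Request:
{"op": "send_rows", "data": {"moves": [[0,0,-0.1,0,0,0,0],[0.48,0,0,0,0,0,0],[0,0,0.1,0,0,0,0],[-0.12,0,0,0,0,0,0],[-0.12,0,0,0,0,0,0],[0,0,0,0,0,0,0]]}}

```text
t: 8.75
position: [426.5, 73.0, 66.4]
ee_rot: [-3.14, -0.007, -0.184]
wrist_force: [6.1, 2.6, 45.2]
width: -0.003
grasp_force: 22.7
```

Run:
```python
from h import *
im,K,C=snap("wrist","w4",(200,80,440,240),3); print(tool()[1]["wrist_force"],proj(K,C,tow([[-34,0,12.],[-36,0,12]]))-[0,80])
```

```text
[ 6.714  1.439 46.015] [[320.928 101.089]
 [320.927 104.927]]
```

View pics/w4.png

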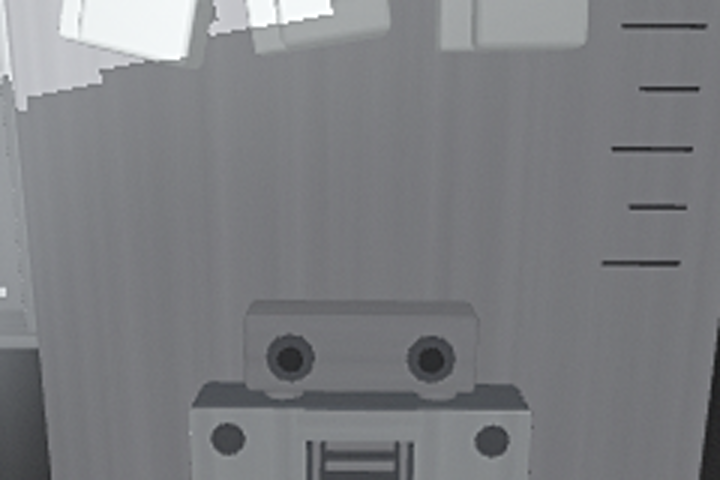

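The jaw's top front edge is now at crop row 312, so the face is at x ≈ -35.5 and the jaw is about fully open. I'll make one short confirming draw.

Request:
{"op": "send_rows", "data": {"moves": [[0,0,-0.1,0,0,0,0],[0.2,0,0,0,0,0,0],[0,0,0.09,0,0,0,0],[-0.08,0,0,0,0,0,0],[-0.08,0,0,0,0,0,0],[0,0,0,0,0,0,0]]}}

```text
t: 9.55
position: [429.7, 72.4, 66.4]
ee_rot: [-3.14, -0.007, -0.184]
wrist_force: [8.9, 0.1, 37.1]
width: -0.001
grasp_force: 18.5
```

Run:
```python
from h import *
for n in("w1","w2","w3"):
    d=np.load(f"pics/{n}.npz");K,C=d["K"],d["C"];im=cv2.imread(f"pics/{n}_raw.png")
    m=(im.min(2)>150).astype(np.uint8); 
    if n=="w1": m[:, :100]=0; m[:,500:]=0
    m[180:]=0
    cs,_=cv2.findContours(m,0,2)
    for c in cs:
        a=cv2.contourArea(c)
        if 300<a<3000 and (n!="w3"): 
            r=cv2.minAreaRect(c); print(n,"bar?",a,r); P=ray(K,C,c[:,0],12)[:,:2].astype(np.float32); print("   world rect",cv2.minAreaRect(P))
    # scraper: tan
    h=cv2.cvtColor(im,cv2.COLOR_BGR2HSV); m=((h[...,0]>8)&(h[...,0]<25)&(h[...,1]>70)&(h[...,2]>90)).astype(np.uint8); m[185:]=0
    cs,_=cv2.findContours(m,0,2)
    for c in cs:
        if cv2.contourArea(c)>300: print(n,"scr",cv2.contourArea(c),cv2.minAreaRect(c),cv2.minAreaRect(ray(K,C,c[:,0],15)[:,:2].astype(np.float32)))
im=cv2.imread("pics/w1_raw.png"); cv2.imwrite("pics/w1c.png",np.hstack([cv2.resize(im[85:185,140:215],None,fx=4,fy=4,interpolation=2),cv2.resize(im[85:185,300:430],None,fx=3.8,fy=4,interpolation=2)]))
```

```text
w1 bar? 912.5 ((177.25001525878906, 124.25), (18.973663330078125, 53.44248962402344), 18.434947967529297)
   world rect ((454.11077880859375, -107.23580169677734), (20.49003791809082, 62.478092193603516), 64.28306579589844)
w1 bar? 837.5 ((407.696044921875, 119.13140869140625), (54.22466278076172, 17.178218841552734), 70.70995330810547)
   world rect ((459.876220703125, -373.0658264160156), (61.25667190551758, 18.822715759277344), 24.47124481201172)
w1 scr 1316.5 ((332.7646789550781, 150.058837890625), (42.6862678527832, 33.95498275756836), 75.96376037597656) ((425.12774658203125, -286.7914733886719), (49.99305725097656, 39.12499237060547), 13.872488975524902)
w2 bar? 958.5 ((322.6843566894531, 164.81466674804688), (54.40082550048828, 35.381954193115234), 9.865806579589844)
   world rect ((422.35174560546875, 71.53792572021484), (64.4807357788086, 42.83861541748047), 78.96766662597656)
w2 bar? 793.5 ((474.2135009765625, 137.2584228515625), (18.01996421813965, 57.027889251708984), 32.0053825378418)
   world rect ((455.0286560058594, -105.2943115234375), (22.077470779418945, 61.03959274291992), 64.30693817138672)
w2 bar? 335.0 ((361.020263671875, 86.37162017822266), (22.614574432373047, 16.843957901000977), 8.972626686096191)
   world rect ((511.2209777832031, 28.928897857666016), (25.046998977661133, 17.502546310424805), 81.61358642578125)
w2 bar? 369.5 ((30.30368995666504, 25.112417221069336), (63.199928283691406, 12.280830383300781), 10.007980346679688)
   world rect ((571.40673828125, 379.6238098144531), (62.86471176147461, 12.011075973510742), 80.68846130371094)
w2 scr 1189.0 ((619.0, 162.0), (44.0, 40.0), 90.0) ((422.5069274902344, -282.4422302246094), (57.4483642578125, 47.33700942993164), 14.06627368927002)
```

View pics/w1c.png

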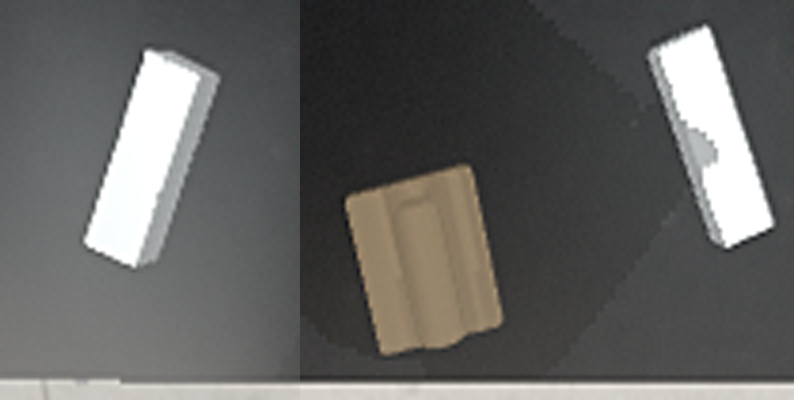

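Bar A has its centre at about (454,-107) and its axis at 154° in world. Bar B is at (460,-373) with its axis at 24°. The scraper foot is centred at (425,-287) with yaw 0.24. The jaw is at its stop, so next I lift and go to the scraper.

Request:
{"op": "send_rows", "data": {"moves": [[0,0,-1,0,0,0,0],[0.2,0,-1,0,0,0,0],[0.2,1,0,0,0,-0.9,45],[0.2,1,0,0,0,-0.9,45],[0.1,1,0,0,0,-0.9,45],[0,1,0,0,0,-0.9,45],[0,1,0,0,0,-0.9,45],[-0.1,1,0,0,0,-0.82,45]]}}

```text
t: 10.55
position: [454.0, -233.0, 164.4]
ee_rot: [-3.141, 0.001, 0.244]
wrist_force: [-0.1, 0.7, -0.1]
width: 0.528
grasp_force: 0.0
```

```bash
cat >> h.py <<'E'
def scraper(n,z=15):
    im,K,C=snap("wrist",n); h=cv2.cvtColor(im,cv2.COLOR_BGR2HSV); m=((h[...,0]>8)&(h[...,0]<25)&(h[...,1]>60)&(h[...,2]>60)).astype(np.uint8)
    cs,_=cv2.findContours(m,0,2)
    for c in cs:
        if cv2.contourArea(c)>600: print("scr",cv2.contourArea(c),cv2.boundingRect(c),cv2.minAreaRect(ray(K,C,c[:,0],z)[:,:2].astype(np.float32)))
E
python3 - <<'E'
from h import *
scraper("w5"); print(tool()[1]["position"],tool()[1]["ee_rot"],tool()[1]["width"]); rows([425,-287,100],.242)
E
```

```text
scr 1802.0 (344, 204, 43, 57) ((423.28509521484375, -287.06768798828125), (59.660125732421875, 40.49623107910156), 15.327859878540039)
[ 455.428 -238.17   164.664] [ 3.139 -0.001  0.247] 0.5281290148744886
shift [-0.83   0.795  1.295] turn [ 0.029 -0.009  0.065]
```

Request:
{"op": "send_rows", "data": {"moves": [[-0.83,0.8,0.3,0,0,0,45],[0,0,0.8,0,0,0,45],[0,0,0.2,0,0,0,45],[0,0,0,0,0,0,45]]}}

```text
t: 11.1
position: [423.5, -279.4, 99.7]
ee_rot: [-3.14, 0.001, 0.243]
wrist_force: [0.0, 0.3, 0.6]
width: 0.53
grasp_force: 0.0
```

Run:
```python
from h import *
scraper("w6"); print(tool()[1]["position"],tool()[1]["ee_rot"]); rows([425,-287,37],.242)
```

```text
scr 3576.5 (301, 179, 56, 76) ((422.23272705078125, -287.32061767578125), (58.841529846191406, 39.83706283569336), 13.975626945495605)
scr 724.0 (547, 0, 93, 25) ((591.9778442382812, -409.88397216796875), (5.405115127563477, 60.35765838623047), 1.4866619110107422)
[ 424.109 -279.681  100.503] [-3.141  0.     0.243]
shift [-0.018  0.147  1.27 ] turn [-0.006  0.004  0.014]
```

View pics/w6.png

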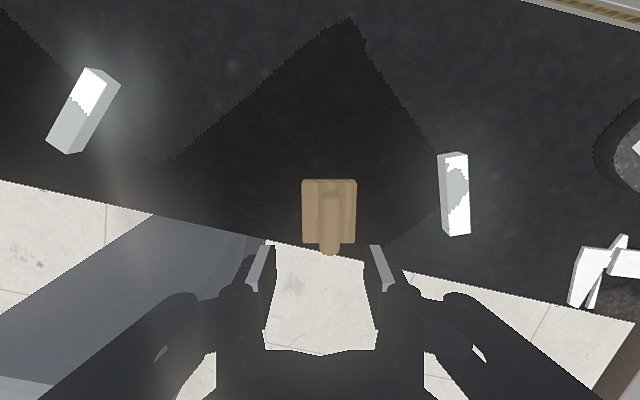

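The scraper stands at (329,215), square to the tool. I descend and grip it.

Request:
{"op": "send_rows", "data": {"moves": [[-0.02,0.15,0.4,0,0,0,45],[0,0,0.5,0,0,0,45],[0,0,0.37,0,0,0,45],[0,0,0,0,0,0,45],[0,0,0,0,0,0,0],[0,0,0,0,0,0,0],[0,0,0,0,0,0,0],[0,0,0,0,0,0,0]], "squeeze": 60}}

```text
t: 12.15
position: [425.3, -288.0, 38.1]
ee_rot: [3.14, -0.001, 0.242]
wrist_force: [0.4, 2.9, 11.3]
width: 0.124
grasp_force: 59.2
```

Request:
{"op": "send_rows", "data": {"moves": [[0,0,-0.2,0,0,0,0],[0,0,-0.8,0,0,0,0],[0,0,-0.8,0,0,0,0],[0.7,-0.8,0,0,0,0.9,0],[0.7,-0.8,0,0,0,0.9,0],[0.4,-0.8,0,0,0,0.9,0],[0,-0.8,0,0,0,0.9,0],[0,-0.8,0,0,0,0.9,0]]}}

```text
t: 13.15
position: [493.4, -72.0, 127.6]
ee_rot: [3.142, -0.001, -0.12]
wrist_force: [1.0, 0.2, -0.3]
width: 0.125
grasp_force: 58.9
```

Run:
```python
from h import *
print(tool()[1]["position"],tool()[1]["ee_rot"],tool()[1]["width"],tool()[1]["grasp_force"]); rows(tow([3.5,-80,80]),th)
```

```text
[493.447 -72.046 127.648] [ 3.142 -0.001 -0.12 ] 0.12511028660313836 58.86837422847748
shift [-0.228 -0.995  0.353] turn [ 0.001 -0.008  0.789]
```

Request:
{"op": "send_rows", "data": {"moves": [[-0.12,-0.5,0,0,0,0.4,0],[-0.12,-0.5,0,0,0,0.39,0],[0,0,0.35,0,0,0,0],[0,0,0,0,0,0,0]]}}

```text
t: 13.65
position: [487.7, -21.9, 109.4]
ee_rot: [3.141, 0.001, -0.18]
wrist_force: [-0.1, 0.2, -1.4]
width: 0.124
grasp_force: 58.9
```

Run:
```python
from h import *
im,K,C=snap("wrist","w7"); T,s=tool(); print(tov(s["position"]),s["ee_rot"],s["width"]); rows(tow([3.5,-80,40]),th)
q=s["position"][2]-38+15-30
print("foot front corners expected at px",proj(K,C,tow(tov(s["position"])*[1,1,0]+[[24,20,q],[24,-20,q]])))
```

```text
[[  3.665 -80.912  79.758]] [ 3.142  0.    -0.181] 0.12490973129560985
shift [-0.003 -0.018  0.795] turn [0.001 0.005 0.028]
foot front corners expected at px [[279.621 211.376]
 [357.3   211.507]]
```

View pics/w7.png

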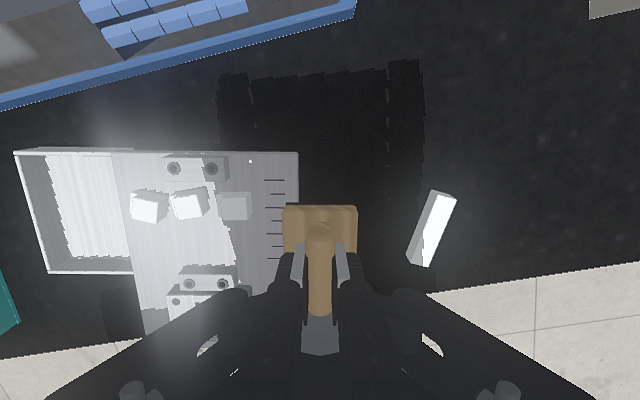

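The scraper foot's front edge is at row 206, about 2.5 mm further forward than nominal. The off-cuts are at (145,206), (188,203) and (235,206). I shift x slightly, lower, and sweep.

Request:
{"op": "send_rows", "data": {"moves": [[-0.03,-0.02,0.4,0,0,0,0],[0,0,0.4,0,0,0,0],[0,0,0,0,0,0,0],[0,-0.3,0,0,0,0,0],[0,-0.3,0,0,0,0,0],[0,-0.2,0,0,0,0,0],[0,-0.2,0,0,0,0,0],[0,-0.2,0,0,0,0,0]]}}

```text
t: 14.7
position: [497.9, 38.8, 69.4]
ee_rot: [3.142, -0.0, -0.181]
wrist_force: [0.8, -0.7, -0.5]
width: 0.123
grasp_force: 58.9
```

Run:
```python
from h import *
im,K,C=snap("wrist","w8"); T,s=tool(); print(tov(s["position"]),s["ee_rot"],s["width"],s["wrist_force"],s["grasp_force"])
```

```text
[[  2.263 -18.383  39.353]] [-3.141 -0.    -0.181] 0.12417676734299352 [ 0.214  0.954 -0.473] 58.85397970676422
```

View pics/w8.png

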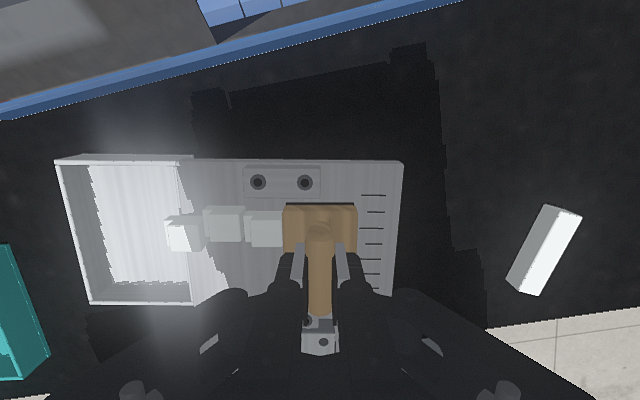

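The foot is pushing a row of three off-cuts, at (184,235), (223,224) and (264,229), and the leading one is over the edge.

Request:
{"op": "send_rows", "data": {"moves": [[0,-0.2,0,0,0,0,0],[0,-0.2,0,0,0,0,0],[0,-0.2,0,0,0,0,0],[0,-0.2,0,0,0,0,0],[0,-0.2,0,0,0,0,0],[0,-0.2,0,0,0,0,0],[0,-0.1,0,0,0,0,0],[0,0,0,0,0,0,0]]}}

```text
t: 15.75
position: [509.4, 102.3, 69.3]
ee_rot: [3.142, 0.0, -0.18]
wrist_force: [0.2, 0.3, -0.2]
width: 0.127
grasp_force: 58.9
```

Run:
```python
from h import *
im,K,C=snap("wrist","w9",(60,100,400,320),2); T,s=tool(); print(tov(s["position"]),s["ee_rot"],s["width"],s["wrist_force"],s["grasp_force"])
```

```text
[[ 2.007 45.135 39.283]] [ 3.142  0.    -0.181] 0.1256883603486422 [ 0.136  0.417 -0.658] 58.87093126773834
```

View pics/w9.png

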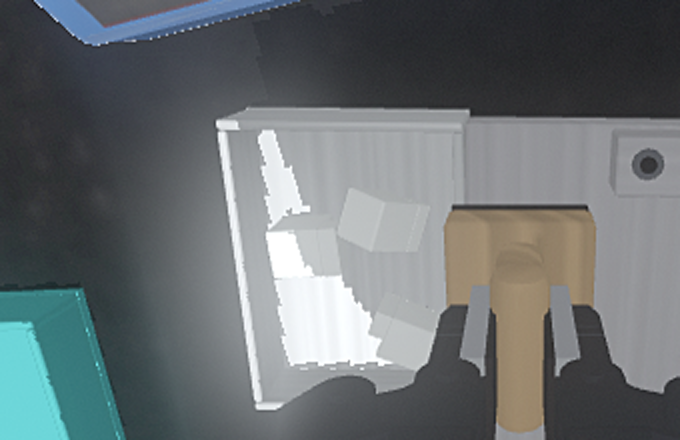

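All three off-cuts lie in the tray, spread out. Next I stand the scraper between the bars on the worktop.

Request:
{"op": "send_rows", "data": {"moves": [[0,0,-0.7,0,0,0,0],[0,1,-0.5,0,0,-0.56,0],[0,1,0,0,0,-0.56,0],[0,1,0,0,0,-0.56,0],[0,1,0,0,0,-0.56,0],[0,1,0,0,0,0,0],[0,1,0,0,0,0,0],[0,0,0,0,0,0,0]]}}

```text
t: 16.8
position: [486.5, -200.0, 129.4]
ee_rot: [3.141, -0.001, -0.006]
wrist_force: [1.1, 1.1, -1.2]
width: 0.126
grasp_force: 59.0
```

Run:
```python
from h import *
print(tool()[1]["position"],tool()[1]["width"],tool()[1]["grasp_force"]); rows([490,-240,42],0)
```

```text
[ 486.536 -199.955  129.364] 0.12576715070047256 59.02081489562988
shift [0.072 0.799 1.748] turn [ 0.01  -0.012 -0.071]
```

Request:
{"op": "send_rows", "data": {"moves": [[0.07,0.8,0.8,0,0,0,0],[0,0,0.8,0,0,0,0],[0,0,0.14,0,0,0,0],[0,0,0.04,0,0,0,0],[0,0,0.04,0,0,0,0],[0,0,0,0,0,0,0]]}}

```text
t: 17.55
position: [490.6, -236.5, 39.3]
ee_rot: [3.141, -0.001, -0.001]
wrist_force: [0.2, -0.3, -0.9]
width: 0.128
grasp_force: 59.1
```

Request:
{"op": "send_rows", "data": {"moves": [[0,0,0.01,0,0,0,0],[0,0,0.01,0,0,0,0],[0,0,0.01,0,0,0,0]]}}

```text
t: 17.92
position: [490.4, -236.6, 38.0]
ee_rot: [3.141, -0.001, -0.002]
wrist_force: [-5.7, 4.3, 33.7]
width: 0.125
grasp_force: 63.8
```

Request:
{"op": "send_rows", "data": {"moves": [[0,0,-0.014,0,0,0,0],[0,0,0,0,0,0,30],[0,0,0,0,0,0,45],[0,0,0,0,0,0,45],[0,0,-0.5,0,0,0,45],[0,0,-1,0,0,0,45],[0,0,-0.6,0,0,0,85],[0,0,0,0,0,0,85]]}}

```text
t: 18.92
position: [491.3, -237.2, 144.7]
ee_rot: [3.14, -0.004, -0.002]
wrist_force: [-0.1, -0.2, -0.5]
width: 0.927
grasp_force: 0.0
```

```bash
cat >> h.py <<'E'
def bars(n,z=16,lo=150):
    "white bars: rectangle of the lit top face cast on the plane z"
    im,K,C=snap("wrist",n); h=cv2.cvtColor(im,cv2.COLOR_BGR2HSV); m=((h[...,2]>lo)&(h[...,1]<30)).astype(np.uint8)
    cs,_=cv2.findContours(m,0,2)
    for c in cs:
        a=cv2.contourArea(c)
        if a<250: continue
        r=cv2.minAreaRect(ray(K,C,c[:,0],z)[:,:2].astype(np.float32))
        if 40<max(r[1])<80 and min(r[1])<35: print("bar",a,cv2.boundingRect(c),r)
E
python3 - <<'E'
from h import *
T,s=tool();print(s["position"]); scraper("w10"); bars("w11"); K,C=cam("wrist"); print(proj(K,C,[[490.4,-236.6,15],[490.4,-236.6,43]]))
E
```

```text
[ 491.259 -237.161  144.67 ]
scr 2501.0 (296, 169, 47, 62) ((488.4112548828125, -237.6517333984375), (40.05726623535156, 55.92937088012695), 89.77687072753906)
bar 683.5 (472, 374, 42, 26) ((278.26763916015625, -425.9673156738281), (44.75072479248047, 34.658935546875), 89.73461151123047)
bar 1329.0 (156, 201, 43, 65) ((456.91082763671875, -109.26280212402344), (19.054615020751953, 66.27349090576172), 64.28330993652344)
bar 1377.5 (447, 194, 41, 66) ((462.48455810546875, -370.25634765625), (66.26146697998047, 19.488872528076172), 24.462520599365234)
bar 965.5 (319, 60, 88, 20) ((593.9903564453125, -270.7066955566406), (11.828546524047852, 67.1385726928711), 5.589137077331543)
[[318.485 197.081]
 [318.403 207.454]]
```

Request:
{"op": "send_rows", "data": {"moves": [[-0.3,-0.87,0,0,0,0,85],[-0.25,-0.87,0,0,0,0,85],[-0.2,-0.86,0,0,0,-1,85],[0,0,0,0,0,-1,85],[0,0,0,0,0,-1,85],[0,0,0,0,0,-1,85],[0,0,0,0,0,-1,85],[0,0,0,0,0,-1,85]]}}

```text
t: 20.02
position: [452.0, -106.2, 141.3]
ee_rot: [-3.14, 0.002, 0.481]
wrist_force: [-0.0, 0.2, 0.0]
width: 0.996
grasp_force: 0.0
```

Request:
{"op": "send_rows", "data": {"moves": [[0,0,0,0,0,-1,85],[0,0,0,0,0,-1,85],[0,0,0,0,0,-1,85],[0,0,0,0,0,-1,85],[0,0,0,0,0,-1,85],[0,0,0,0,0,-1,85],[0,0,0,0,0,-1,85],[0,0,0,0,0,-1,85]]}}

```text
t: 21.02
position: [452.0, -106.2, 141.3]
ee_rot: [-3.139, 0.0, 1.121]
wrist_force: [-0.2, 0.3, -0.7]
width: 0.996
grasp_force: 0.0
```

Run:
```python
from h import *
T,s=tool();print(s["position"],s["ee_rot"]); bars("w12"); bars("w12b",16,200); rows([455,-107,60],1.122)
```

```text
[ 451.971 -106.214  141.301] [-3.139  0.     1.121]
bar 663.5 (125, 375, 41, 25) ((189.65707397460938, -215.3592529296875), (33.24214553833008, 43.895748138427734), 64.35023498535156)
bar 1333.0 (287, 183, 70, 21) ((455.2052917480469, -104.06150817871094), (17.794761657714844, 59.143646240234375), 64.2320785522461)
bar 252.5 (134, 35, 41, 67) ((384.8235778808594, 39.13010787963867), (11.28678035736084, 48.964134216308594), 3.451902389526367)
shift [0.012 0.063 1.628] turn [-0.026  0.004 -0.032]
```

```bash
python3 -c "
from h import *
rows([454.8,-105,17],1.121)"
```

```text
shift [0.047 0.044 2.488] turn [-0.026  0.004 -0.019]
```

Request:
{"op": "send_rows", "data": {"moves": [[0.05,0.04,0.8,0,0,0,85],[0,0,0.8,0,0,0,85],[0,0,0.6,0,0,0,85],[0,0,0.28,0,0,0,85],[0,0,0,0,0,0,85]]}}

```text
t: 21.75
position: [455.0, -104.9, 17.8]
ee_rot: [-3.14, 0.0, 1.117]
wrist_force: [0.1, 0.3, -0.3]
width: 0.996
grasp_force: 0.0
```

Request:
{"op": "send_rows", "data": {"moves": [[0,0,0,0,0,0,50],[0,0,0,0,0,0,50],[0,0,0,0,0,0,50],[0,0,0,0,0,0,50]], "squeeze": 50}}

```text
t: 22.25
position: [456.3, -105.3, 19.8]
ee_rot: [3.14, -0.0, 1.118]
wrist_force: [-1.2, -0.2, 11.1]
width: 0.682
grasp_force: 51.0
```

Request:
{"op": "send_rows", "data": {"moves": [[0,0,-0.4,0,0,0,50],[0,0,-0.8,0,0,0,50],[0,0,-0.9,0,0,1,50],[0,0,0,0,0,1,50],[0,0,0,0,0,1,50],[0,0,0,0,0,1,50],[0,0,0,0,0,1,50],[0,0,0,0,0,1,50]]}}

```text
t: 23.25
position: [455.9, -105.1, 124.5]
ee_rot: [3.14, -0.001, 0.635]
wrist_force: [-0.2, 0.3, -0.2]
width: 0.68
grasp_force: 54.7
```

Request:
{"op": "send_rows", "data": {"moves": [[0,0,0,0,0,1,50],[0,0,0,0,0,1,50],[0,0,0,0,0,1,50],[0,0,0,0,0,1,50],[0,0,0,0,0,1,50],[0,0,0,0,0,1,50],[0,0,0,0,0,1,50],[0,0,0,0,0,1,50]]}}

```text
t: 24.25
position: [455.9, -105.1, 124.5]
ee_rot: [3.141, -0.002, -0.005]
wrist_force: [-1.0, -0.0, -0.4]
width: 0.681
grasp_force: 54.7
```

```bash
python3 -c "
from h import *
print(tool()[1]['position'],tool()[1]['width'],tool()[1]['grasp_force'])
rows(tow([21.5,-.5,60]),th)"
```

```text
[ 455.922 -105.13   124.489] 0.6809567331424812 54.66880738735199
shift [ 1.271 -3.181  0.69 ] turn [ 0.004 -0.02   2.231]
```

Request:
{"op": "send_rows", "data": {"moves": [[0.32,-0.8,0,0,0,0,50],[0.32,-0.8,0,0,0,0,50],[0.32,-0.8,0,0,0,0,50],[0.31,-0.78,0,0,0,0,50],[0,0,0,0,0,0.8,50],[0,0,0,0,0,0.8,50],[0,0,0,0,0,0.63,50],[0,0,0,0,0,0,50]]}}

```text
t: 25.25
position: [519.6, 53.9, 124.4]
ee_rot: [-3.141, -0.001, -0.18]
wrist_force: [-0.6, -0.8, 0.2]
width: 0.681
grasp_force: 54.7
```

```bash
python3 -c "
from h import *
print(tool()[1]['position'],tool()[1]['width'],tool()[1]['grasp_force'])
rows(tow([21.5,-.5,20.8]),th)
bars('w13',135); bars('w13b',135,110)"
```

```text
[519.617  53.876 124.378] 0.6807685950919466 54.66824948787689
shift [0.012 0.004 1.472] turn [-0.003 -0.015  0.039]
bar 1193.0 (0, 367, 68, 33) ((491.80865478515625, 199.42222595214844), (41.023250579833984, 15.602906227111816), 89.96714782714844)
bar 1256.0 (0, 366, 68, 34) ((492.2509765625, 199.0548095703125), (16.340869903564453, 41.407470703125), 0.7538520097732544)
bar 3756.0 (94, 53, 120, 68) ((611.9125366210938, 97.08809661865234), (19.527912139892578, 41.161224365234375), 7.850705146789551)
```

Request:
{"op": "send_rows", "data": {"moves": [[0,0,0.7,0,0,0,50],[0,0,0.5,0,0,0,50],[0,0,0.2,0,0,0,50],[0,0,0.05,0,0,0,50],[0,0,0,0,0,0,50]]}}

```text
t: 25.98
position: [519.8, 53.8, 51.6]
ee_rot: [-3.141, -0.001, -0.18]
wrist_force: [-0.8, -0.6, -0.3]
width: 0.68
grasp_force: 54.7
```

Request:
{"op": "send_rows", "data": {"moves": [[0,0,0.01,0,0,0,50],[0,0,0.01,0,0,0,50],[0,0,0.01,0,0,0,50]]}}

```text
t: 26.35
position: [519.6, 53.8, 49.9]
ee_rot: [-3.141, -0.001, -0.18]
wrist_force: [-2.8, -0.4, 15.6]
width: 0.681
grasp_force: 56.3
```

Request:
{"op": "send_rows", "data": {"moves": [[0,0,-0.01,0,0,0,66],[0,0,0,0,0,0,74],[0,0,0,0,0,0,76],[0,0,0,0,0,0,76],[0,0,-0.5,0,0,0,76],[0,0,-1,0,0,0,85],[0,0,-0.5,0,0,0,85],[0,0,0,0,0,0,85]]}}

```text
t: 27.35
position: [520.6, 53.9, 151.8]
ee_rot: [-3.141, -0.004, -0.18]
wrist_force: [-0.1, -0.5, 0.2]
width: 0.993
grasp_force: 0.0
```

Run:
```python
from h import *
im,K,C=snap("wrist","w14"); T,s=tool(); print(s["position"])
P=proj(K,C,tow([[29.5,30,16],[29.5,-30,16],[13.5,30,16],[13.5,-30,16]])); print(P)
h=cv2.cvtColor(im,cv2.COLOR_BGR2HSV)
for u in (290,320,345): print(u,[(v,int(im[v,u].mean())) for v in range(int(P[0,1])-25,int(P[2,1])+20,2)])
v=int(P[:,1].mean()); print(v,[(u,int(im[v,u].mean())) for u in list(range(int(P[0,0])-20,int(P[0,0])+16,2))+list(range(int(P[1,0])-16,int(P[1,0])+20,2))])
```

```text
[519.756  53.841 150.523]
[[280.417 196.738]
 [356.204 196.899]
 [281.121 215.749]
 [355.457 215.903]]
290 [(171, 152), (173, 153), (175, 154), (177, 154), (179, 155), (181, 154), (183, 156), (185, 156), (187, 156), (189, 156), (191, 157), (193, 163), (195, 174), (197, 173), (199, 193), (201, 191), (203, 191), (205, 192), (207, 191), (209, 192), (211, 190), (213, 190), (215, 189), (217, 226), (219, 235), (221, 235), (223, 234), (225, 234), (227, 234), (229, 235), (231, 234), (233, 236)]
320 [(171, 131), (173, 149), (175, 146), (177, 146), (179, 150), (181, 149), (183, 149), (185, 151), (187, 152), (189, 149), (191, 153), (193, 159), (195, 172), (197, 172), (199, 192), (201, 190), (203, 190), (205, 190), (207, 190), (209, 191), (211, 189), (213, 189), (215, 191), (217, 151), (219, 148), (221, 165), (223, 229), (225, 227), (227, 227), (229, 227), (231, 232), (233, 140)]
345 [(171, 148), (173, 149), (175, 149), (177, 149), (179, 148), (181, 149), (183, 149), (185, 149), (187, 148), (189, 149), (191, 149), (193, 156), (195, 172), (197, 172), (199, 191), (201, 190), (203, 189), (205, 190), (207, 190), (209, 190), (211, 189), (213, 190), (215, 188), (217, 219), (219, 227), (221, 225), (223, 225), (225, 225), (227, 231), (229, 141), (231, 150), (233, 150)]
206 [(260, 160), (262, 159), (264, 157), (266, 157), (268, 158), (270, 157), (272, 155), (274, 156), (276, 154), (278, 154), (280, 155), (282, 150), (284, 194), (286, 192), (288, 191), (290, 191), (292, 191), (294, 190), (340, 191), (342, 190), (344, 189), (346, 190), (348, 190), (350, 189), (352, 190), (354, 189), (356, 193), (358, 142), (360, 161), (362, 238), (364, 232), (366, 231), (368, 230), (370, 229), (372, 227), (374, 229)]
```

Bar A lies at rows 198–216 and columns 283–357, within about 1 mm of the plan. Now bar B.

Request:
{"op": "send_rows", "data": {"moves": [[0.04,0.96,0,0,0,0,85],[0.04,0.96,0,0,0,0,85],[0.04,0.96,0,0,0,0,85],[0.04,0.96,0,0,0,0,85],[0.04,0.96,0,0,0,0,85],[0.04,0.96,0,0,0,0,85],[0.04,0.96,0,0,0,0,85],[0.04,0.96,0,0,0,0,85]]}}

```text
t: 28.4
position: [465.4, -328.0, 148.5]
ee_rot: [-3.141, 0.002, -0.18]
wrist_force: [0.8, -0.4, -0.1]
width: 0.992
grasp_force: 0.0
```

Request:
{"op": "send_rows", "data": {"moves": [[0.04,0.96,0,0,0,0,85],[0,0,0,0,0,1,85],[0,0,0,0,0,1,85],[0,0,0,0,0,1,85],[0,0,0,0,0,1,85],[0,0,0,0,0,1,85],[0,0,0,0,0,1,85]]}}

```text
t: 29.28
position: [459.1, -373.9, 148.3]
ee_rot: [-3.141, 0.002, -0.663]
wrist_force: [0.1, -0.2, -0.1]
width: 0.994
grasp_force: 0.0
```

Request:
{"op": "send_rows", "data": {"moves": [[0,0,0,0,0,1,85],[0,0,0,0,0,1,85],[0,0,0,0,0,1,85],[0,0,0,0,0,1,85],[0,0,0,0,0,1,85],[0,0,0,0,0,1,85],[0,0,0,0,0,0,85]]}}

```text
t: 30.15
position: [459.2, -373.9, 148.6]
ee_rot: [3.141, 0.002, -1.14]
wrist_force: [0.3, 0.6, -0.3]
width: 0.994
grasp_force: 0.0
```

Run:
```python
from h import *
T,s=tool();print(s["position"],s["ee_rot"]); bars("w15"); bars("w15b",16,200); rows([460.5,-372,19],-1.143)
```

```text
[ 459.201 -373.935  148.587] [ 3.141  0.002 -1.14 ]
bar 1323.5 (284, 184, 68, 21) ((461.54736328125, -375.2203063964844), (59.37117004394531, 18.339496612548828), 24.637638092041016)
bar 790.5 (611, 98, 29, 56) ((253.19679260253906, -531.7924194335938), (22.345874786376953, 46.31416320800781), 42.12720489501953)
shift [-0.026 -0.039  2.601] turn [0.007 0.016 0.06 ]
```

```bash
python3 -c "
from h import *
rows([461.1,-374.2,19],-1.141)"
```

```text
shift [ 0.019 -0.032  2.601] turn [0.007 0.016 0.035]
```

Request:
{"op": "send_rows", "data": {"moves": [[0.02,-0.03,0.9,0,0,0,85],[0,0,0.8,0,0,0,85],[0,0,0.6,0,0,0,85],[0,0,0.27,0,0,0,85],[0,0,0,0,0,0,85]]}}

```text
t: 30.88
position: [461.2, -374.4, 20.9]
ee_rot: [3.141, 0.001, -1.139]
wrist_force: [-0.4, -0.7, -0.3]
width: 0.997
grasp_force: 0.0
```

Request:
{"op": "send_rows", "data": {"moves": [[0,0,0,0,0,0,50],[0,0,0,0,0,0,50],[0,0,0,0,0,0,50],[0,0,0,0,0,0,50]], "squeeze": 50}}

```text
t: 31.38
position: [462.2, -375.3, 23.3]
ee_rot: [-3.141, -0.002, -1.14]
wrist_force: [-1.9, 1.2, 11.6]
width: 0.678
grasp_force: 50.7
```

Request:
{"op": "send_rows", "data": {"moves": [[0,0,-0.4,0,0,0,50],[0,0,-0.8,0,0,0,50],[0,0,-0.9,0,0,-1,50],[0,0,0,0,0,-1,50],[0,0,0,0,0,-1,50],[0,0,0,0,0,-1,50],[0,0,0,0,0,-1,50],[0,0,0,0,0,-1,50]]}}

```text
t: 32.38
position: [461.8, -375.0, 128.3]
ee_rot: [3.141, -0.002, -0.657]
wrist_force: [-0.1, 1.5, -0.9]
width: 0.676
grasp_force: 53.6
```

Request:
{"op": "send_rows", "data": {"moves": [[0,0,0,0,0,-1,50],[0,0,0,0,0,-1,50],[0,0,0,0,0,-1,50],[0,0,0,0,0,-1,50],[0,0,0,0,0,-1,50],[0,0,0,0,0,-1,50],[0,0,0,0,0,0,50]]}}

```text
t: 33.25
position: [461.8, -374.9, 128.0]
ee_rot: [3.141, -0.001, -0.18]
wrist_force: [-0.3, -0.2, -0.0]
width: 0.675
grasp_force: 53.6
```

```bash
python3 -c "
from h import *
print(tool()[1]['position'],tool()[1]['width'],tool()[1]['grasp_force'])
rows(tow([2.5,0.5,80]),th)"
```

```text
[ 461.779 -374.93   127.994] 0.6745715577148149 53.580034375190735
shift [-0.768 -8.663  0.352] turn [ 0.01  -0.016  0.032]
```

Request:
{"op": "send_rows", "data": {"moves": [[-0.08,-0.95,0,0,0,0,50],[-0.08,-0.95,0,0,0,0,50],[-0.08,-0.95,0,0,0,0,50],[-0.08,-0.95,0,0,0,0,50],[-0.08,-0.95,0,0,0,0,50],[-0.08,-0.95,0,0,0,0,50],[-0.08,-0.95,0,0,0,0,50],[-0.08,-0.95,0,0,0,0,50]]}}

```text
t: 34.25
position: [498.4, 6.4, 127.4]
ee_rot: [-3.141, -0.001, -0.182]
wrist_force: [0.6, 0.4, 0.1]
width: 0.672
grasp_force: 53.6
```

Request:
{"op": "send_rows", "data": {"moves": [[-0.12,-0.9,0,0,0,0,50],[0,-0.15,0,0,0,0,50],[0,0,0,0,0,0,50]]}}

```text
t: 34.62
position: [501.9, 57.8, 127.0]
ee_rot: [-3.142, -0.001, -0.18]
wrist_force: [0.1, -0.8, -0.6]
width: 0.673
grasp_force: 53.6
```

```bash
python3 -c "
from h import *
print(tool()[1]['position'],tool()[1]['width'],tool()[1]['grasp_force'])
rows(tow([2.5,0.5,25]),th)"
```

```text
[501.865  57.849 127.038] 0.6730647235615247 53.61050248146057
shift [-0.004 -0.003  1.441] turn [-0.001 -0.01   0.038]
```

Request:
{"op": "send_rows", "data": {"moves": [[0,0,0.7,0,0,0,50],[0,0,0.5,0,0,0,50],[0,0,0.24,0,0,0,50],[0,0,0,0,0,0,50],[0,0,0.01,0,0,0,50]]}}

```text
t: 35.25
position: [501.9, 57.1, 54.4]
ee_rot: [-3.142, -0.001, -0.181]
wrist_force: [-0.1, -0.8, -0.5]
width: 0.675
grasp_force: 53.9
```

Request:
{"op": "send_rows", "data": {"moves": [[0,0,0.015,0,0,0,50],[0,0,0.015,0,0,0,50],[0,0,0.01,0,0,0,50]]}}

```text
t: 35.62
position: [502.0, 57.5, 53.1]
ee_rot: [-3.141, -0.001, -0.18]
wrist_force: [-5.8, -4.5, 32.6]
width: 0.672
grasp_force: 57.5
```

Request:
{"op": "send_rows", "data": {"moves": [[0,0,-0.015,0,0,0,66],[0,0,0,0,0,0,74],[0,0,0,0,0,0,76],[0,0,0,0,0,0,76],[0,0,-0.5,0,0,0,76],[0,0,-1,0,0,0,85],[0,0,-0.5,0,0,0,0],[0,0,0,0,0,0,0]]}}

```text
t: 36.62
position: [502.7, 57.7, 154.4]
ee_rot: [-3.141, -0.003, -0.18]
wrist_force: [-0.6, 0.3, 0.2]
width: 0.6
grasp_force: 0.0
```

Run:
```python
from h import *
im,K,C=snap("wrist","w16",(220,140,420,260),4); T,s=tool(); print(s["position"])
P=proj(K,C,tow([[29.5,30,16],[29.5,-30,16],[10.5,30,16],[10.5,-30,16],[-5.5,30,16],[-5.5,-30,16],[-36,20,12],[32,20,12]])); print(((P-[220,140])*4).round())
rows(tow([-87,0,55]),th)
```

```text
[501.986  57.634 153.222]
[[243. 133.]
 [549. 134.]
 [246. 227.]
 [546. 227.]
 [249. 302.]
 [543. 302.]
 [302. 429.]
 [295. 117.]]
shift [-1.798 -0.002  1.362] turn [-0.005 -0.019  0.036]
```

View pics/w16.png

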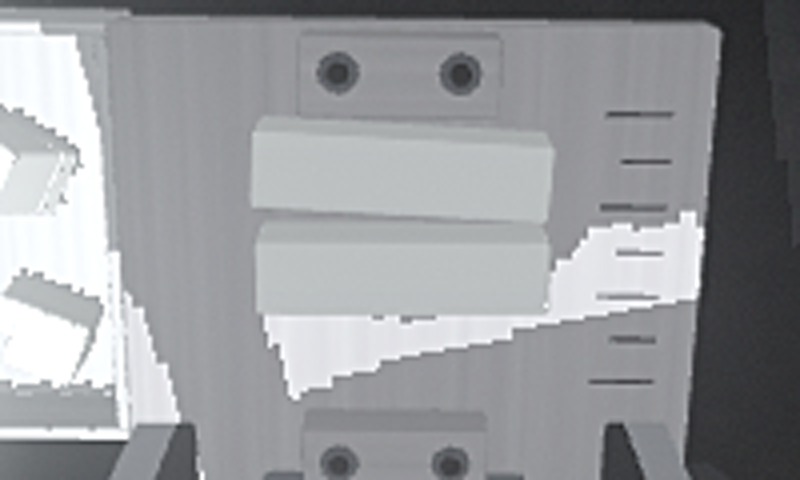

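Both bars lie side by side between the jaws (crop rows 130–215 and 230–315). A is tilted about 0.04 rad, within limits, and both are centred. Now I close with the wheel, drawing towards +x.

Request:
{"op": "send_rows", "data": {"moves": [[-0.9,0,0,0,0,0,0],[-0.9,0,0,0,0,0,0],[0,0,0.8,0,0,0,0],[0,0,0.7,0,0,0,0],[0,0,0,0,0,0,0],[0,0,0,0,0,0,0]]}}

```text
t: 37.42
position: [412.9, 73.7, 77.9]
ee_rot: [3.141, 0.001, -0.18]
wrist_force: [0.1, -0.3, -0.9]
width: 0.001
grasp_force: 0.0
```

```bash
python3 -c "
from h import *
print(tov(tool()[1]['position']),tool()[1]['width'])
rows(tow([-88,0,36]),th)"
```

```text
[[-87.702  -0.269  47.926]] 0.0006435810581042079
shift [-0.006 -0.005  0.239] turn [0.004 0.013 0.035]
```

Request:
{"op": "send_rows", "data": {"moves": [[0,0,0.2,0,0,0,0],[0,0,0.04,0,0,0,0],[0.12,0,0,0,0,0,0],[0.12,0,0,0,0,0,0],[0.12,0,0,0,0,0,0],[0.12,0,0,0,0,0,0],[0,0,0,0,0,0,0]]}}

```text
t: 38.3
position: [437.4, 69.4, 66.1]
ee_rot: [-3.141, -0.001, -0.18]
wrist_force: [3.2, -0.7, 1.8]
width: 0.006
grasp_force: 1.3
```

Request:
{"op": "send_rows", "data": {"moves": [[0,0,-0.1,0,0,0,0],[-0.48,0,0,0,0,0,0],[0,0,0.1,0,0,0,0],[0.12,0,0,0,0,0,0],[0.12,0,0,0,0,0,0],[0.12,0,0,0,0,0,0],[0.12,0,0,0,0,0,0],[0,0,0,0,0,0,0]]}}

```text
t: 39.3
position: [437.9, 69.4, 65.9]
ee_rot: [-3.141, -0.001, -0.18]
wrist_force: [3.3, -0.3, 2.8]
width: 0.003
grasp_force: 1.6
```

```bash
cat >> h.py <<'E'
def jawprof(n):
    im,K,C=snap("wrist",n); xs=np.arange(-45,12,1.5)
    for y in(0,-12): 
        P=proj(K,C,tow(np.c_[xs,0*xs+y,0*xs+12])).round().astype(int); print([(float(x),int(im[v,u].mean())) for x,(u,v) in zip(xs,P) if 0<=v<400])
E
python3 -c "
from h import *
print(tov(tool()[1]['position'])); jawprof('w17')"
```

```text
[[-62.387   0.004  35.909]]
[(-45.0, 73), (-43.5, 73), (-42.0, 75), (-40.5, 74), (-39.0, 71), (-37.5, 122), (-36.0, 121), (-34.5, 121), (-33.0, 119), (-31.5, 122), (-30.0, 122), (-28.5, 122), (-27.0, 123), (-25.5, 120), (-24.0, 111), (-22.5, 106), (-21.0, 124), (-19.5, 124), (-18.0, 125), (-16.5, 125), (-15.0, 126), (-13.5, 126), (-12.0, 124), (-10.5, 124), (-9.0, 121), (-7.5, 164), (-6.0, 161), (-4.5, 164), (-3.0, 163), (-1.5, 163), (0.0, 164), (1.5, 163), (3.0, 166), (4.5, 165), (6.0, 165), (7.5, 151), (9.0, 128), (10.5, 131)]
[(-45.0, 123), (-43.5, 122), (-42.0, 123), (-40.5, 123), (-39.0, 126), (-37.5, 125), (-36.0, 77), (-34.5, 47), (-33.0, 47), (-31.5, 48), (-30.0, 78), (-28.5, 123), (-27.0, 122), (-25.5, 121), (-24.0, 109), (-22.5, 105), (-21.0, 125), (-19.5, 126), (-18.0, 126), (-16.5, 125), (-15.0, 126), (-13.5, 125), (-12.0, 127), (-10.5, 126), (-9.0, 122), (-7.5, 163), (-6.0, 162), (-4.5, 162), (-3.0, 162), (-1.5, 163), (0.0, 163), (1.5, 163), (3.0, 164), (4.5, 164), (6.0, 165), (7.5, 148), (9.0, 130), (10.5, 129)]
```

Request:
{"op": "send_rows", "data": {"moves": [[0,0,-0.1,0,0,0,0],[-0.48,0,0,0,0,0,0],[0,0,0.11,0,0,0,0],[0.12,0,0,0,0,0,0],[0.12,0,0,0,0,0,0],[0.12,0,0,0,0,0,0],[0.12,0,0,0,0,0,0],[0,0,0,0,0,0,0]]}}

```text
t: 40.35
position: [438.0, 69.3, 65.6]
ee_rot: [-3.141, -0.002, -0.18]
wrist_force: [2.1, -3.6, 8.2]
width: -0.001
grasp_force: 4.2
```

Request:
{"op": "send_rows", "data": {"moves": [[0,0,-0.1,0,0,0,0],[-0.48,0,0,0,0,0,0],[0,0,0.1,0,0,0,0],[0.12,0,0,0,0,0,0],[0.12,0,0,0,0,0,0],[0.12,0,0,0,0,0,0],[0.12,0,0,0,0,0,0],[0,0,0,0,0,0,0]]}}

```text
t: 41.35
position: [438.3, 69.3, 65.5]
ee_rot: [-3.141, -0.002, -0.18]
wrist_force: [2.9, -2.7, 6.0]
width: -0.0
grasp_force: 3.6
```

Request:
{"op": "send_rows", "data": {"moves": [[0,0,-0.1,0,0,0,0],[-0.48,0,0,0,0,0,0],[0,0,0.1,0,0,0,0],[0.12,0,0,0,0,0,0],[0.12,0,0,0,0,0,0],[0.12,0,0,0,0,0,0],[0.12,0,0,0,0,0,0],[0,0,0,0,0,0,0]]}}

```text
t: 42.35
position: [438.4, 69.3, 65.5]
ee_rot: [-3.141, -0.002, -0.18]
wrist_force: [3.8, -3.4, 5.7]
width: -0.002
grasp_force: 3.6
```

```bash
python3 -c "
from h import *
print(tov(tool()[1]['position']),tool()[1]['wrist_force']); jawprof('w18')"
```

```text
[[-61.875   0.058  35.507]] [ 3.808 -3.381  5.691]
[(-45.0, 75), (-43.5, 73), (-42.0, 74), (-40.5, 72), (-39.0, 74), (-37.5, 77), (-36.0, 73), (-34.5, 72), (-33.0, 75), (-31.5, 76), (-30.0, 74), (-28.5, 74), (-27.0, 74), (-25.5, 76), (-24.0, 75), (-22.5, 76), (-21.0, 77), (-19.5, 115), (-18.0, 122), (-16.5, 123), (-15.0, 122), (-13.5, 120), (-12.0, 123), (-10.5, 123), (-9.0, 123), (-7.5, 124), (-6.0, 150), (-4.5, 161), (-3.0, 161), (-1.5, 163), (0.0, 164), (1.5, 164), (3.0, 163), (4.5, 165), (6.0, 164), (7.5, 165), (9.0, 164), (10.5, 134)]
[(-45.0, 123), (-43.5, 123), (-42.0, 122), (-40.5, 123), (-39.0, 122), (-37.5, 122), (-36.0, 123), (-34.5, 123), (-33.0, 123), (-31.5, 122), (-30.0, 124), (-28.5, 125), (-27.0, 124), (-25.5, 124), (-24.0, 123), (-22.5, 123), (-21.0, 123), (-19.5, 115), (-18.0, 105), (-16.5, 84), (-15.0, 50), (-13.5, 53), (-12.0, 54), (-10.5, 81), (-9.0, 126), (-7.5, 124), (-6.0, 153), (-4.5, 161), (-3.0, 162), (-1.5, 162), (0.0, 162), (1.5, 164), (3.0, 164), (4.5, 165), (6.0, 165), (7.5, 164), (9.0, 164), (10.5, 130)]
```

Request:
{"op": "send_rows", "data": {"moves": [[0,0,-0.1,0,0,0,0],[-0.48,0,0,0,0,0,0],[0,0,0.11,0,0,0,0],[0.1,0,0,0,0,0,0],[0.1,0,0,0,0,0,0],[0.1,0,0,0,0,0,0]]}}

```text
t: 43.15
position: [428.9, 70.7, 66.2]
ee_rot: [-3.142, -0.002, -0.18]
wrist_force: [-5.8, -11.3, 51.4]
width: -0.0
grasp_force: 25.5
```

Request:
{"op": "send_rows", "data": {"moves": [[0.06,0,0,0,0,0,0],[0.06,0,0,0,0,0,0]]}}

```text
t: 43.4
position: [435.5, 69.6, 65.8]
ee_rot: [-3.141, -0.003, -0.18]
wrist_force: [-1.2, -11.2, 22.8]
width: 0.001
grasp_force: 11.4
```

```bash
python3 -c "
from h import *
print(tov(tool()[1]['position']),tool()[1]['wrist_force']); jawprof('w19')"
```

```text
[[-64.704  -0.215  35.77 ]] [ -1.208 -11.159  22.771]
[(-45.0, 72), (-43.5, 73), (-42.0, 73), (-40.5, 71), (-39.0, 72), (-37.5, 73), (-36.0, 70), (-34.5, 72), (-33.0, 73), (-31.5, 74), (-30.0, 73), (-28.5, 73), (-27.0, 71), (-25.5, 72), (-24.0, 75), (-22.5, 72), (-21.0, 76), (-19.5, 77), (-18.0, 75), (-16.5, 76), (-15.0, 77), (-13.5, 116), (-12.0, 121), (-10.5, 122), (-9.0, 122), (-7.5, 121), (-6.0, 125), (-4.5, 124), (-3.0, 126), (-1.5, 126), (0.0, 126), (1.5, 162), (3.0, 163), (4.5, 163), (6.0, 164), (7.5, 166), (9.0, 165), (10.5, 167)]
[(-45.0, 121), (-43.5, 121), (-42.0, 120), (-40.5, 121), (-39.0, 121), (-37.5, 121), (-36.0, 120), (-34.5, 120), (-33.0, 121), (-31.5, 121), (-30.0, 121), (-28.5, 121), (-27.0, 121), (-25.5, 121), (-24.0, 122), (-22.5, 122), (-21.0, 123), (-19.5, 121), (-18.0, 123), (-16.5, 122), (-15.0, 122), (-13.5, 112), (-12.0, 125), (-10.5, 84), (-9.0, 56), (-7.5, 57), (-6.0, 52), (-4.5, 83), (-3.0, 126), (-1.5, 125), (0.0, 132), (1.5, 162), (3.0, 162), (4.5, 163), (6.0, 162), (7.5, 164), (9.0, 164), (10.5, 164)]
```

Request:
{"op": "send_rows", "data": {"moves": [[0,0,-0.1,0,0,0,0],[-0.3,0,0,0,0,0,0],[0,0,0.1,0,0,0,0],[0.04,0,0,0,0,0,0],[0.04,0,0,0,0,0,0],[0.04,0,0,0,0,0,0]]}}

```text
t: 44.2
position: [420.1, 71.9, 65.7]
ee_rot: [3.14, 0.007, -0.18]
wrist_force: [-33.4, 12.3, 88.7]
width: 0.002
grasp_force: 43.9
```

The wheel is stopped dead, with 33 N along the draw. I release and check.

Request:
{"op": "send_rows", "data": {"moves": [[0,0,-0.06,0,0,0,0],[0,0,-0.5,0,0,0,0],[0,0,-1,0,0,0,0],[0.6,0,-0.5,0,0,0,0],[0.8,0,0,0,0,0,0],[0,0,0,0,0,0,0],[0,0,0,0,0,0,0]]}}

```text
t: 45.08
position: [492.5, 59.1, 166.9]
ee_rot: [3.141, 0.002, -0.18]
wrist_force: [-0.9, -0.2, -0.7]
width: 0.001
grasp_force: 0.0
```

Run:
```python
from h import *
T,s=tool();print(s["position"],s["wrist_force"]); jawprof("w20"); im=cv2.imread("pics/w20_raw.png"); d=np.load("pics/w20.npz");K,C=d["K"],d["C"]
def edge(P):
    q=proj(K,C,tow(P)).round().astype(int); return [int(im[v,u].mean()) for u,v in q]
ys=np.arange(-40,41,2.)
for x in(24,8): print(x,list(zip(ys.astype(int).tolist(),edge(np.c_[0*ys+x,ys,0*ys+16]))))
xs=np.arange(-6,40,1.)
for y in(24,-24): print(y,list(zip(xs.astype(int).tolist(),edge(np.c_[xs,0*xs+y,0*xs+16]))))
t=ctrl.grab_frame("top");K2,C2=cam("top"); h=cv2.cvtColor(t,cv2.COLOR_BGR2HSV); m=((h[...,0]>8)&(h[...,0]<25)&(h[...,1]>70)&(h[...,2]>90)).astype(np.uint8)
for c in cv2.findContours(m,0,2)[0]:
    if cv2.contourArea(c)>60: print("tan",cv2.minAreaRect(c),ray(K2,C2,cv2.minAreaRect(c)[0],25))
```

```text
[492.493  59.131 166.891] [-0.899 -0.229 -0.697]
[(-45.0, 99), (-43.5, 99), (-42.0, 100), (-40.5, 100), (-39.0, 100), (-37.5, 100), (-36.0, 101), (-34.5, 93), (-33.0, 151), (-31.5, 151), (-30.0, 151), (-28.5, 150), (-27.0, 149), (-25.5, 150), (-24.0, 150), (-22.5, 152), (-21.0, 163), (-19.5, 100), (-18.0, 101), (-16.5, 103), (-15.0, 99), (-13.5, 110), (-12.0, 152), (-10.5, 150), (-9.0, 150), (-7.5, 146), (-6.0, 150), (-4.5, 150), (-3.0, 149), (-1.5, 145), (0.0, 186), (1.5, 189), (3.0, 190), (4.5, 190), (6.0, 189), (7.5, 190), (9.0, 189), (10.5, 190)]
[(-45.0, 151), (-43.5, 150), (-42.0, 151), (-40.5, 151), (-39.0, 151), (-37.5, 150), (-36.0, 151), (-34.5, 141), (-33.0, 227), (-31.5, 223), (-30.0, 222), (-28.5, 221), (-27.0, 221), (-25.5, 220), (-24.0, 220), (-22.5, 221), (-21.0, 160), (-19.5, 150), (-18.0, 151), (-16.5, 150), (-15.0, 150), (-13.5, 144), (-12.0, 132), (-10.5, 79), (-9.0, 72), (-7.5, 71), (-6.0, 93), (-4.5, 100), (-3.0, 153), (-1.5, 144), (0.0, 185), (1.5, 189), (3.0, 190), (4.5, 189), (6.0, 189), (7.5, 190), (9.0, 190), (10.5, 190)]
24 [(-40, 151), (-38, 152), (-36, 1
[... 1542 characters left out ...]
89), (8, 189), (9, 189), (10, 188), (11, 189), (12, 188), (13, 189), (14, 189), (15, 190), (16, 171), (17, 188), (18, 189), (19, 189), (20, 189), (21, 188), (22, 187), (23, 188), (24, 189), (25, 188), (26, 189), (27, 190), (28, 191), (29, 188), (30, 189), (31, 189), (32, 174), (33, 169), (34, 152), (35, 148), (36, 151), (37, 151), (38, 148), (39, 148)]
tan ((348.5, 190.5), (11.0, 9.0), 90.0) [[ 515.185 -235.045   25.   ]]
tan ((319.2499694824219, 155.75001525878906), (7.905693531036377, 13.914020538330078), 18.43494987487793) [[ 668.185 -109.124   25.   ]]
tan ((388.65716552734375, 125.67634582519531), (30.71204948425293, 13.375189781188965), 70.90650939941406) [[ 799.387 -414.796   25.   ]]
```

The pack is tight: the bars span x 0.5–32.5, y centred within 1 mm, and parallel. The scraper seems to have been knocked about 25 mm, so I check that it still stands.

Request:
{"op": "send_rows", "data": {"moves": [[0.25,0.95,0,0,0,-0.37,0],[0.15,0.95,0,0,0,-0.37,0],[0.1,0.95,0,0,0,-0.37,0],[0.05,0.95,0,0,0,-0.37,0],[0,0.95,0,0,0,-0.37,0],[0,0.95,0.4,0,0,-0.37,0],[0,0,0,0,0,0,0]]}}

```text
t: 46.05
position: [489.5, -230.2, 146.4]
ee_rot: [-3.141, 0.002, -0.005]
wrist_force: [-0.2, 0.2, -0.4]
width: -0.001
grasp_force: 0.0
```

Run:
```python
from h import *
scraper("w21"); T,s=tool(); print(s["position"],s["ee_rot"])
for n in("w10","w21"):
    g=cv2.imread(f"pics/{n}_raw.png"); h=cv2.cvtColor(g,cv2.COLOR_BGR2HSV); m=((h[...,0]>8)&(h[...,0]<25)&(h[...,1]>60)&(h[...,2]>60)).astype(np.uint8)
    c=[c for c in cv2.findContours(m,0,2)[0] if cv2.contourArea(c)>600][0]; x,y,w,H=cv2.boundingRect(c)
    for f in(.3,.6,.9): print(n,[int(v) for v in g[int(y+f*H),x-2:x+w+3:2].mean(1)])
```

```text
scr 2636.5 (301, 136, 49, 61) ((515.394775390625, -235.84735107421875), (52.012184143066406, 40.141963958740234), 0.13964666426181793)
[ 489.556 -228.661  146.895] [-3.141  0.002 -0.005]
w10 [33, 128, 129, 128, 127, 130, 131, 134, 112, 120, 125, 129, 134, 132, 130, 128, 127, 119, 120, 124, 131, 132, 118, 121, 37, 35]
w10 [50, 77, 130, 128, 128, 129, 130, 123, 113, 119, 126, 130, 132, 130, 130, 129, 126, 118, 122, 125, 126, 122, 119, 127, 31, 38]
w10 [39, 36, 30, 29, 30, 29, 26, 28, 67, 120, 126, 129, 130, 131, 128, 126, 130, 40, 43, 44, 45, 46, 47, 47, 37, 40]
w21 [36, 38, 129, 129, 128, 130, 132, 132, 128, 115, 122, 127, 131, 135, 132, 131, 129, 127, 120, 121, 126, 133, 132, 118, 126, 36, 39]
w21 [40, 25, 130, 129, 129, 129, 130, 129, 123, 114, 120, 126, 131, 132, 131, 131, 129, 125, 120, 120, 126, 131, 126, 119, 129, 30, 35]
w21 [36, 30, 135, 130, 129, 129, 133, 130, 124, 113, 120, 125, 130, 130, 131, 129, 127, 123, 121, 122, 129, 127, 124, 125, 133, 35, 37]
```

The scraper was slid forward about 25 mm. It still stands upright, with the same profile as before. I hand in.

```bash
python3 -c "
from cell import ctrl
print(ctrl.finish_job())"
```

```text
the job is handed in; nothing more can be done
None
```

The job is handed in, with no verdict returned: by my last camera checks both bars are clamped square and centred, all three off-cuts are in the tray, and the scraper stands upright clear of the vise (something slid it about 25 mm after I set it down).

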